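Set a specimen carrier square on the sloping stage of a viewing stand

ROBOT

A 6-joint arm with a two-finger parallel gripper is mounted at the origin on the work surface. World frame = base frame: x ahead of the robot, y to its left, z up, the work surface at z = 0. Lengths are in mm, angles in rad, forces in N, time in s.
With the tool pointing down it reaches from about 250 to 725 mm from the base axis. Payload 4 kg.
Tool frame: the origin (TCP) lies midway between the tips of the shut fingers; the grasp point (between the pads) lies 19 mm behind it (manip.grip_point_offset is the distance from the TCP to the grasp point, in mm); z points along the fingers, y is the line along which they close (so a half turn about z gives the same grasp; the last joint's range is limited). The gripper opens to 85 mm and grips with 20 to 120 N. Pads are 22 mm wide; open, the fingers measure 114 mm over their backs; the gripper's body (76 mm by 85 mm) begins 54 mm behind the grasp point. The pads swing forward as they close: fully open they stand 13 mm farther back than shut.
Start: joints at [-1.126, 0.241, 0.005, 1.335, 0, 1.571], TCP at [215.137, -451.349, 231.306] pointing down, gripper open.
Joint ranges: [-2.72, 2.72], [-1.05, 1.87], [-1.09, 1.28], [-1.99, 2.15], [-1.42, 1.44], [-3.14, 3.14]. Speed limits (rad/s): [2.79, 2.79, 3.14, 3.14, 3.14, 3.14].

INTERFACE

Orientations are given as a unit quaternion [w, x, y, z].
In Python, from bench import manip, eyes gives the robot as it stands.
- The arm moves only by the tool servo_tool, never from a script. Its argument "plan" is a list of rows, each a list of 3 entries, a list of its own where there are three numbers: the opening, from -1 (shut) to 1 (fully open), then the shift along the tool's x, y, z in units of 40 mm (1.0 is 40 mm), then the turn, a rotation vector about the tool's x, y, z in units of 45 degrees (1.0 is 45 degrees). In form: [[gripper, [tx, ty, tz], [wx, wy, wz]], ...]. A call has 1 to 10 rows; each row shifts and turns the commanded pose from where the row before left it, along the tool's axes as they then stand; what a row does not reach is not made up. A row lasts 1/10 s, in which the tool goes at most 50 mm and 8.59 degrees, less where a joint would pass 70% of its speed; a pose out of reach is approached as far as the arm can. A call with a number of a shift or a turn outside -1 to 1 is refused whole. A call with a gripper value outside its range is refused whole. The fingers move at their own pace and stop on an object; "newtons" is the grip in N (left out, the last holds). Time passes only in rows, so rows that do not move let the fingers close. It gives the time, the measured TCP pose, the force, the opening and the grip force at its end, in the units of the state.
- manip.sense(): the state, without advancing time (a new reading comes with each control period).
- eyes.camera(name): name is "scene" or "top" or "wrist"; returns a dict with "frame" (480x640x3 uint8, red, green, blue), "fx", "fy", "cx", "cy" (pixels), "cam_to_world" (4x4, takes a point from camera to world coordinates). Camera axes: x right, y down, z forward; pixel columns grow to the right and rows downward; lengths in mm; the calibration is good to about 2 mm. A picture is of the moment at which its call begins. There is no depth.
- manip.job_done(): hands the job in; it is judged then, once.
Trained networks look in the newest picture that a camera, given by its name, has taken for a name from the list of things; names that differ only in an ending like _2 or _b are one class to them, and where a whole thing is asked for, a point or a joint stands for the part that bears it (a point fixed in the world has none). Each returns a list of dicts, best first, with "conf" (0 to 1); they miss things now and then, are a little off and sometimes report something else, mostly with a low value. They report only what shows in the picture. A call takes as long as a camera call. They do not tell look-alikes from the thing itself.
- eyes.look_for(camera, name): "rect" ([left, top, right, bottom] in pixels, round what is visible of it).
- eyes.cut_out(camera, name): "region" (480x640 bool, what is visible of it) and "rect" ([left, top, right, bottom] in pixels, round what is visible of it).
The state is a dict: "time_s": time; "joint_positions": joint angles; "joint_velocities": joint speeds; "effort": joint torques, N m; "tool_pos": TCP position; "tcp_rot": TCP orientation; "ft_force": force on the tool from outside, world axes, zero at the start; "torque": the same for the moment, N m; "width": opening from 0.0 (shut) to 1.0 (fully open); "finger_force": force on a finger pad.
Only numpy, scipy, OpenCV 4.12 (cv2) and the standard library are available. Lean on these libraries where they do the work, as an engineer would, in place of code of your own. Each camera call takes 0.05 s, during which the arm holds its last target. There are 200 camera calls.

TASK

Set the specimen carrier gently, slide side up, on the sloping stage of the viewing stand, with a long side lying flush along the low ledge and one end flush against the sliding stop, square in that corner with no gap, and let go of it. Feel for the stop: it is only held by friction, and it must stay where it is set. Leave the jar, the slide box and the screwdriver alone.

Things in the scene. Friction and masses are not known exactly. Their poses are not given: they have to be found in the camera images.
- carrier: Specimen carrier: a plain rectangular aluminium plate 50 x 120 x 18 mm (its x, y, z) with a glass slide sunk flush in its top, about 0.3 kg, lying flat on the bench, loose. Origin: centre of its underside; z up out of the top with the slide. Either end may go against the stop.
- stage: Dark steel stage of the white viewing stand, fixed. Origin: on its upper surface, about 105 mm above the bench. x points up the slope (18 degrees above level; away from the robot at yaw 0), y along the stage, level, z out of the surface. The flat surface spans x -45 to +50 mm, y -110 to +110 mm, 12 mm thick; the stand's foot below is 150 x 190 mm.
- ledge (a point): Middle of the inner face of the fixed aluminium ledge along the stage's lower edge (stage x = -45 mm), at the level of the stage surface; axes parallel to the stage's. The ledge is 10 mm thick, stands 10 mm above the surface and runs the stage's full 220 mm.
- stop_track (a point): Fixed mark on the stage (stage y = -70 mm), not the stop itself. The sliding stop's flat face, looking to stage +y, is set anywhere from 0 to 30 mm from it towards +y: look or feel for it. The stop is an aluminium bar across the slope (stage x -40 to +30 mm), 16 mm thick, 12 mm high, a small black thumb screw on top (8 mm more); it slips if pushed with over about 16 N.
- bottle: Bystander: amber jar with a blue cap, 56 mm across, 120 mm tall, loose. Origin: centre of its underside.
- slide_box: Bystander: flat blue slide box, 90 x 170 x 36 mm, loose. Origin: centre of its underside.
- screwdriver: Bystander: screwdriver with a green handle, 150 mm long, lying on the bench, loose. Origin: under its middle; x along it towards the tip.
Things that resemble listed ones, but are neither listed nor needed, are in the scene too. What is meant by the carrier is not orange, and is the larger of those in its own colour.

How it is judged:
By the outcome, as a careful person would: the job done as asked, in the order asked, and still so for the second after the job is handed in, with the robot touching nothing.
It also fails if it takes over 72 s, if anything falls off the work surface, if the arm or the gripper's body presses on something with over 40 N, if the wrist force passes 120 N, or if a joint passes its speed limit or range.

## Working session

There is one attempt and no reset: what is moved stays moved. The work goes in short steps, Python scripts to look and compute and a tool call to move; the robot and the scene stay as the last step left them, time stands still between calls to the robot, and variables do not carry over. Pictures are saved under pics/ and viewed, at most 10 in all, crops included, and the job is handed in when it is done.

Besides the shell and the picture viewer there is one more tool, called after "Call:" as name(argument=value, ...), one argument or row to a line, values as JSON. servo_tool: Moves the arm, as the interface text tells. Shifts and turns lie within -1 to 1; 1 stands for 40 mm of shift or 45 degrees of turn. Its arguments: {"type":"object","properties":{"plan":{"type":"array"},"newtons":{"type":"number"}},"required":["plan"]}

```bash
ls; mkdir -p pics; python3 - <<'E'
from bench import manip, eyes
import cv2,numpy as np
for c in ("scene","top"):
    d=eyes.camera(c); cv2.imwrite(f"pics/{c}0.png",d["frame"][:,:,::-1]); np.savez(f"pics/{c}0.npz",**d)
    print(c,d["fx"],d["cx"],d["cy"],np.round(d["cam_to_world"],3).tolist())
    for n in ("carrier","stage","stop_track","bottle","slide_box","screwdriver"):
        for r in eyes.look_for(c,n)[:3]: print(n,np.round(r["rect"]).tolist(),round(r["conf"],2))
print(manip.sense())
E
```

```text
pics
scene 515.4143243389664 319.9719849896868 246.98300991496023 [[-0.804, 0.378, -0.459, 1040.566], [0.595, 0.513, -0.619, 699.241], [0.002, -0.771, -0.637, 765.043], [0.0, 0.0, 0.0, 1.0]]
carrier [454.0, 318.0, 491.0, 380.0] 0.93
carrier [294.0, 324.0, 334.0, 364.0] 0.59
carrier [351.0, 305.0, 412.0, 366.0] 0.57
stage [229.0, 165.0, 304.0, 218.0] 0.84
stop_track [225.0, 164.0, 308.0, 219.0] 0.73
stop_track [338.0, 211.0, 380.0, 241.0] 0.64
bottle [189.0, 255.0, 221.0, 318.0] 0.65
slide_box [146.0, 220.0, 220.0, 281.0] 0.91
slide_box [339.0, 210.0, 379.0, 242.0] 0.57
screwdriver [340.0, 210.0, 381.0, 244.0] 0.52
top 555.972488060909 314.954951670362 237.19725177852843 [[0.028, -0.999, 0.038, 517.388], [-0.999, -0.027, 0.016, 44.403], [-0.015, -0.038, -0.999, 1217.1], [0.0, 0.0, 0.0, 1.0]]
carrier [251.0, 166.0, 270.0, 205.0] 0.8
carrier [203.0, 225.0, 259.0, 253.0] 0.67
carrier [148.0, 259.0, 196.0, 319.0] 0.62
stage [381.0, 216.0, 500.0, 289.0] 0.83
stop_track [380.0, 213.0, 502.0, 286.0] 0.82
bottle [340.0, 113.0, 371.0, 147.0] 0.57
slide_box [399.0, 127.0, 483.0, 179.0] 0.81
slide_box [340.0, 113.0, 369.0, 146.0] 0.37
screwdriver [353.0, 293.0, 367.0, 361.0] 0.84
{'time_s': 0.7, 'joint_positions': array([-1.12602261e+00,  2.40559509e-01,  5.02420989e-03,  1.33517785e+00,
        1.23131284e-06,  1.57078915e+00]), 'joint_velocities': array([ 0.00059312,  0.00117389, -0.00119472,  0.0012709 , -0.00018026,
        0.00023199]), 'effort': array([-9.15372366e-04, -3.72076929e+01,  2.52642345e+01,  8.87006008e-04,
        8.19747538e-05, -7.86489892e-06]), 'tool_pos': array([ 215.13603549, -451.37250323,  231.33596962]), 'tcp_rot': array([4.04267223e-05, 9.75372994e-01, 2.20561830e-01, 9.77262017e-06]), 'ft_force': array([-1.09468633, -0.36147559,  0.33936009]), 'torque': array([0.05484023, 0.01325496, 0.02548635]), 'finger_force': 0.0, 'width': 0.999409225820833}
```

```bash
python3 - <<'E'
import cv2
i=cv2.imread("pics/top0.png")[100:370,130:510]; cv2.imwrite("pics/top0c.png",cv2.resize(i,(798,567),interpolation=cv2.INTER_CUBIC))
i=cv2.imread("pics/scene0.png")[150:390,180:500]; cv2.imwrite("pics/scene0c.png",cv2.resize(i,(800,600),interpolation=cv2.INTER_CUBIC))
E
```

```text
(no output)
```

View pics/top0c.png

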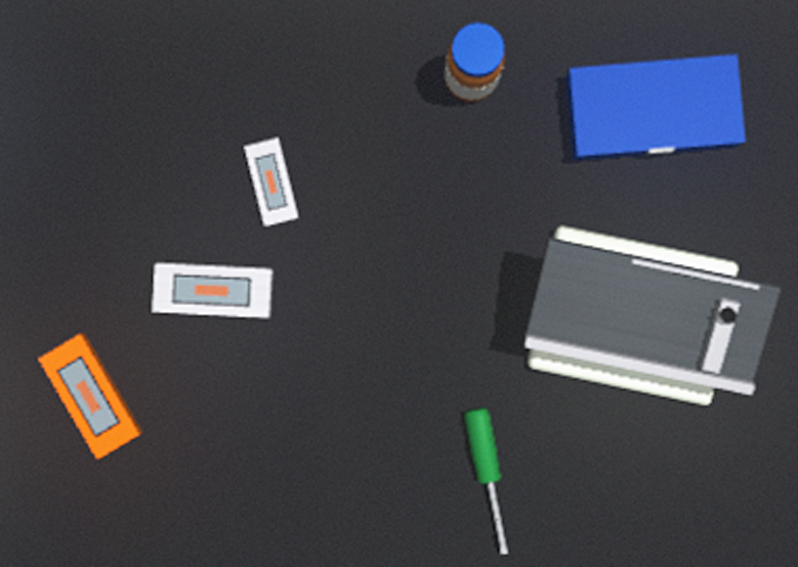

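View pics/scene0c.png

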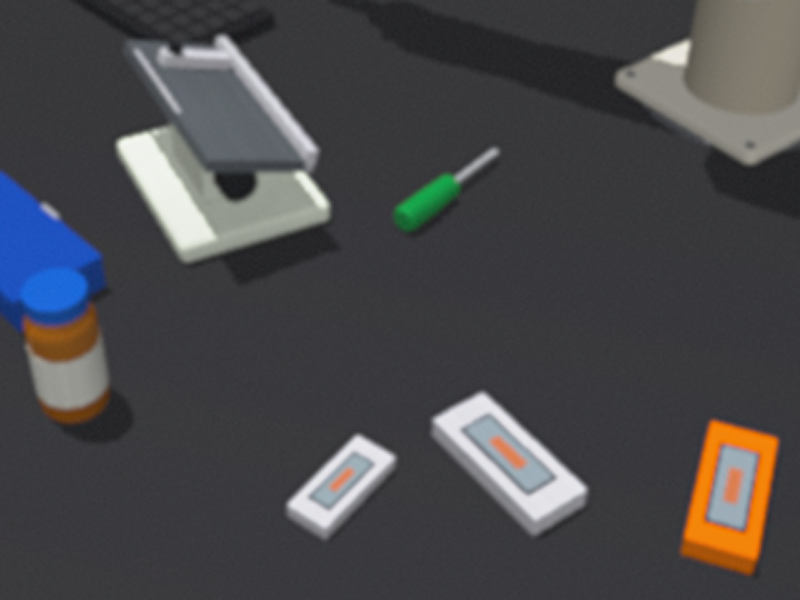

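The top view shows the larger white carrier at about full-image px (231,239) and the stage at (440,250). The stop bar is near its right end, around px (473,260). The small white and the orange plates are look-alikes. Next I'll compute poses.

```bash
cat > h.py <<'E'
import numpy as np, cv2
from scipy.spatial.transform import Rotation as R
from scipy.optimize import least_squares
def proj(d,P):
    T=np.linalg.inv(d["cam_to_world"]); P=np.atleast_2d(P)@T[:3,:3].T+T[:3,3]
    return np.c_[d["fx"]*P[:,0]/P[:,2]+d["cx"], d["fy"]*P[:,1]/P[:,2]+d["cy"]]
def ray(d,uv,z=0):
    uv=np.atleast_2d(uv); M=d["cam_to_world"]
    v=np.c_[(uv[:,0]-d["cx"])/d["fx"],(uv[:,1]-d["cy"])/d["fy"],np.ones(len(uv))]@M[:3,:3].T
    return M[:3,3]+v*((z-M[2,3])/v[:,2])[:,None]
def SR(yaw): return (R.from_euler('z',yaw)*R.from_euler('y',-np.radians(18))).as_matrix()
def toolR(Rz):  # tool y along given frame's +x, tool z along -frame z
    return np.c_[Rz[:,1],Rz[:,0],-Rz[:,2]]
def delta(s,p,Rt):
    q=s["tcp_rot"]; Rc=R.from_quat([q[1],q[2],q[3],q[0]])
    rv=(Rc.inv()*R.from_matrix(Rt)).as_rotvec()/np.radians(45)
    d=np.array(p)-s["tool_pos"]
    return "turn",np.round(rv,3),"then shift",np.round(Rt.T@d/40,3),"| shift first",np.round(Rc.inv().apply(d)/40,3)
E
python3 - <<'E'
from h import *
from bench import manip
T=np.load("pics/top0.npz"); S=np.load("pics/scene0.npz")
m=cv2.inRange(T["frame"],(120,)*3,(255,)*3); k=np.zeros_like(m); k[220:257,198:264]=m[220:257,198:264]
k=cv2.morphologyEx(k,cv2.MORPH_CLOSE,np.ones((9,9)))
c=max(cv2.findContours(k,0,2)[0],key=cv2.contourArea)
w=ray(T,c[:,0,:],18)[:,:2].astype(np.float32); print("carrier",cv2.minAreaRect(w))
tc=lambda a:np.array(a)/2.1+[130,100]; sc=lambda a:np.array(a)/2.5+[180,150]
tp=tc([(527,335),(526,347),(755,382),(752,394),(552,238),(778,288)])
tl=np.array([(-45,110,10),(-55,110,10),(-45,-110,10),(-55,-110,10),(50,110,0),(50,-110,0)])
sp=sc([(205,166),(126,42)]); sl=np.array([(50,110,0),(50,-110,0)])
def pts(p,l): return l@SR(p[3]).T+p[:3]
f=lambda p:np.r_[(proj(T,pts(p,tl))-tp).ravel(),(proj(S,pts(p,sl))-sp).ravel(),(p[2]-105)/2]
r=least_squares(f,[500,-180,105,-.2],x_scale=[10,10,10,.1],loss='soft_l1'); p=r.x; print("stage",p,np.round(r.fun,1))
# stop: top-face left edge points, z=12 plane
for uv in tc([(721,299),(702,371),(739,301),(720,374)]):
    M=T["cam_to_world"]; n=SR(p[3])[:,2]; o=p[:3]+12*n
    v=M[:3,:3]@[(uv[0]-T["cx"])/T["fx"],(uv[1]-T["cy"])/T["fy"],1]
    X=M[:3,3]+v*(n@(o-M[:3,3]))/(n@v); print("stop",SR(p[3]).T@(X-p[:3]))
E
```

```text
carrier ((556.4119873046875, 246.80746459960938), (122.3025131225586, 52.00857162475586), 88.5378189086914)
stage [ 5.42839097e+02 -1.87960749e+02  1.02624024e+02 -1.82966930e-01] [ 0.3  0.3 -0.4 -0.8 -0.4  1.  -0.3 -0.1 -0.9  0.3  1.1 -0.3  0.  -1.6
 -1.1 -0.1 -1.2]
stop [ 29.9716875  -56.68538668  12.        ]
stop [-42.53409926 -58.45263556  12.        ]
stop [ 31.67315797 -73.26610427  12.        ]
stop [-41.71353117 -75.60483939  12.        ]
```

```bash
python3 - <<'E'
from h import *
from bench import manip
print(delta(manip.sense(),[556.4,246.8,120],toolR(R.from_euler('z',-1.5,degrees=True).as_matrix())))
E
```

```text
('turn', array([ 0. ,  0. , -1.4]), 'then shift', array([17.672,  8.072,  2.783]), '| shift first', array([ 15.211, -12.086,   2.782]))
```

Call:
servo_tool(
  plan=[
    [1, [0, 0, 0], [0, 0, -0.175]],
    [1, [0, 0, 0], [0, 0, -0.175]],
    [1, [0, 0, 0], [0, 0, -0.175]],
    [1, [0, 0, 0], [0, 0, -0.175]],
    [1, [0, 0, 0], [0, 0, -0.175]],
    [1, [0, 0, 0], [0, 0, -0.175]],
    [1, [0, 0, 0], [0, 0, -0.175]],
    [1, [0, 0, 0], [0, 0, -0.175]],
    [1, [0.5, 0.22, 0], [0, 0, 0]],
    [1, [0.7, 0.32, 0], [0, 0, 0]],
  ],
  newtons=40,
)

```text
time_s: 1.7
tool_pos: [237.9, -404.3, 231.1]
tcp_rot: [0.0, 0.717, 0.697, -0.0]
ft_force: [0.8, -0.1, -0.5]
width: 1.0
finger_force: 0.0
```

Call:
servo_tool(
  plan=[
    [1, [0.95, 0.44, 0], [0, 0, 0]],
    [1, [0.95, 0.44, 0], [0, 0, 0]],
    [1, [0.95, 0.44, 0], [0, 0, 0]],
    [1, [0.95, 0.44, 0], [0, 0, 0]],
    [1, [0.95, 0.44, 0], [0, 0, 0]],
    [1, [0.95, 0.44, 0], [0, 0, 0]],
    [1, [0.95, 0.44, 0], [0, 0, 0]],
    [1, [0.95, 0.44, 0], [0, 0, 0]],
    [1, [0.95, 0.44, 0], [0, 0, 0]],
    [1, [0.95, 0.44, 0], [0, 0, 0]],
  ],
)

```text
time_s: 2.7
tool_pos: [424.6, -27.0, 231.6]
tcp_rot: [0.0, 0.716, 0.698, 0.0]
ft_force: [1.4, -0.3, -1.2]
width: 0.997
finger_force: 0.0
```

Call:
servo_tool(
  plan=[
    [1, [0.95, 0.44, 0], [0, 0, 0]],
    [1, [0.95, 0.44, 0], [0, 0, 0]],
    [1, [0.95, 0.44, 0], [0, 0, 0]],
    [1, [0.95, 0.44, 0.3], [0, 0, 0]],
    [1, [0.95, 0.44, 0.5], [0, 0, 0]],
    [1, [0.95, 0.44, 0.5], [0, 0, 0]],
    [1, [0.7, 0.3, 0.7], [0, 0, 0]],
    [1, [0, 0, 0.5], [0, 0, 0]],
    [1, [0, 0, 0.2], [0, 0, 0]],
    [1, [0, 0, 0], [0, 0, 0]],
  ],
)

```text
time_s: 3.7
tool_pos: [547.1, 223.5, 121.8]
tcp_rot: [-0.001, 0.716, 0.698, -0.002]
ft_force: [-0.6, -0.3, 0.4]
width: 1.001
finger_force: 0.0
```

```bash
python3 - <<'E'
from h import *
from bench import manip,eyes
s=manip.sense(); print(s["time_s"],s["tool_pos"],s["tcp_rot"],s["ft_force"])
d=eyes.camera("wrist"); np.savez("pics/w1.npz",**d); cv2.imwrite("pics/w1.png",d["frame"][:,:,::-1])
for r in eyes.cut_out("wrist","carrier")[:2]:
    w=ray(d,cv2.findNonZero(r["region"].astype(np.uint8))[:,0],18)[:,:2].astype(np.float32); print(r["conf"],r["rect"],cv2.minAreaRect(w))
print(delta(s,[556.4,246.8,8],toolR(R.from_euler('z',-1.5,degrees=True).as_matrix())))
E
```

```text
3.7 [547.13445676 223.4709175  121.84193625] [-6.29498617e-04  7.16422932e-01  6.97663891e-01 -1.69733595e-03] [-0.63095363 -0.33901816  0.38447637]
0.77 [6.3, 0.0, 208.6, 99.3] ((435.1494140625, 338.6591491699219), (48.2746467590332, 108.59391784667969), 88.46961212158203)
0.72 [427.2, 237.4, 565.7, 314.4] ((665.0801391601562, 194.990478515625), (85.16581726074219, 40.19676208496094), 15.51655101776123)
('turn', array([-0.004,  0.002, -0.   ]), 'then shift', array([0.589, 0.216, 2.846]), '| shift first', array([0.594, 0.225, 2.844]))
```

View pics/w1.png

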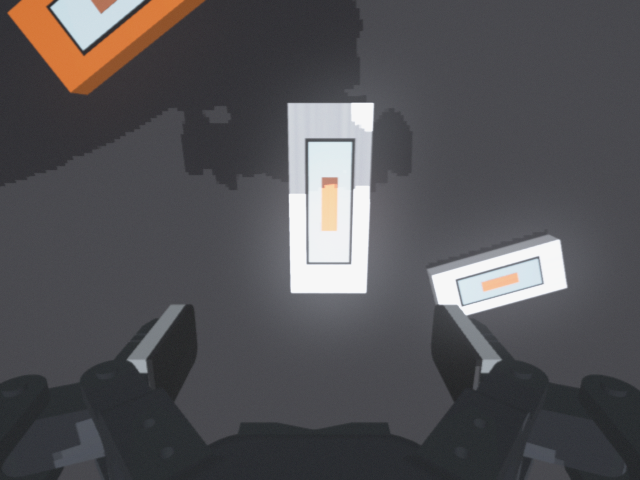

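The carrier is centred between the fingers, at px x 288–373 and y 103–293. The small look-alike at right, around px (500,275), is near but clear.

```bash
python3 - <<'E'
from h import *
from bench import manip
d=np.load("pics/w1.npz"); w=ray(d,np.array([(288,103),(373,103),(367,293),(291,293.)]),18); print(w.round(1),w.mean(0)); print(ray(d,np.array([(428,268),(470,313.)]),18))
v=(w[0]+w[1]-w[2]-w[3]); yaw=np.degrees(np.arctan2(-v[0],v[1])); print(yaw)
c=w.mean(0); print(delta(manip.sense(),[c[0],c[1],8],toolR(R.from_euler('z',yaw,degrees=True).as_matrix())))
E
```

```text
[[533.5 307.   18. ]
 [582.9 305.7  18. ]
 [580.8 186.2  18. ]
 [530.3 187.4  18. ]] [556.86561102 246.57755094  18.        ]
[[620.31724769 202.83008711  18.        ]
 [650.32723379 169.83119412  18.        ]]
-1.299128760322039
('turn', array([ 0.001, -0.001, -0.006]), 'then shift', array([0.578, 0.19 , 2.91 ]), '| shift first', array([0.578, 0.184, 2.911]))
```

Call:
servo_tool(
  plan=[
    [1, [0.29, 0.09, 0.3], [0, 0, 0]],
    [1, [0.29, 0.09, 0.5], [0, 0, 0]],
    [1, [0, 0, 0.7], [0, 0, 0]],
    [1, [0, 0, 0.6], [0, 0, 0]],
    [1, [0, 0, 0.3], [0, 0, 0]],
    [1, [0, 0, 0.2], [0, 0, 0]],
    [1, [0, 0, 0.1], [0, 0, 0]],
    [1, [0, 0, 0.05], [0, 0, 0]],
    [1, [0, 0, 0], [0, 0, 0]],
    [1, [0, 0, 0], [0, 0, 0]],
  ],
)

```text
time_s: 4.8
tool_pos: [556.8, 247.3, 14.3]
tcp_rot: [0.0, 0.716, 0.698, 0.001]
ft_force: [-0.1, -0.2, -0.3]
width: 1.004
finger_force: 0.0
```

Call:
servo_tool(
  plan=[
    [1, [0, 0, 0.1], [0, 0, 0]],
    [1, [0, 0, 0.05], [0, 0, 0]],
    [-1, [0, 0, 0], [0, 0, 0]],
    [-1, [0, 0, 0], [0, 0, 0]],
    [-1, [0, 0, 0], [0, 0, 0]],
    [-1, [0, 0, 0], [0, 0, 0]],
    [-1, [0, 0, 0], [0, 0, 0]],
    [-1, [0, 0, 0], [0, 0, 0]],
    [-1, [0, 0, 0], [0, 0, 0]],
    [-1, [0, 0, 0], [0, 0, 0]],
  ],
  newtons=40,
)

```text
time_s: 5.8
tool_pos: [556.4, 247.2, 7.6]
tcp_rot: [0.0, 0.716, 0.698, 0.0]
ft_force: [0.2, -1.3, 3.8]
width: 0.568
finger_force: 42.9
```

Call:
servo_tool(
  plan=[
    [-1, [0, 0, -0.1], [0, 0, 0]],
    [-1, [0, 0, -0.3], [0, 0, 0]],
    [-1, [0, 0, -0.6], [0, 0, 0]],
    [-1, [0, 0, -0.7], [0, 0, 0]],
    [-1, [0, 0, -0.7], [0, 0, 0]],
    [-1, [0, 0, -0.3], [0, 0, 0]],
    [-1, [0, 0, 0], [0, 0, 0]],
    [-1, [0, 0, 0], [0, 0, 0]],
  ],
)

```text
time_s: 6.6
tool_pos: [555.4, 246.8, 114.3]
tcp_rot: [-0.0, 0.716, 0.698, -0.001]
ft_force: [0.3, 0.1, -4.1]
width: 0.571
finger_force: 42.3
```

```bash
python3 - <<'E'
from h import *
from bench import manip,eyes
s=manip.sense(); print(s)
d=eyes.camera("wrist"); np.savez("pics/w2.npz",**d); cv2.imwrite("pics/w2.png",d["frame"][:,:,::-1])
E
```

```text
{'time_s': 6.6, 'joint_positions': array([4.18136252e-01, 5.22956178e-01, 1.12458934e-01, 1.16195816e+00,
       2.40657992e-05, 2.01535349e+00]), 'joint_velocities': array([ 0.00030491,  0.02264337, -0.02272377,  0.00159617,  0.00034617,
       -0.00042063]), 'effort': array([ 3.00989908e-03, -5.24965024e+01,  2.61479384e+01, -5.17883152e-02,
       -2.99361222e-03, -4.88623073e-05]), 'tool_pos': array([555.41469016, 246.80038535, 114.31051484]), 'tcp_rot': array([-2.98887886e-04,  7.16385774e-01,  6.97703902e-01, -7.73914263e-04]), 'ft_force': array([ 0.29231355,  0.06187375, -4.12972332]), 'torque': array([-0.03354724,  0.02320519,  0.02939476]), 'finger_force': 42.29509234428406, 'width': 0.5711711829119231}
```

View pics/w2.png

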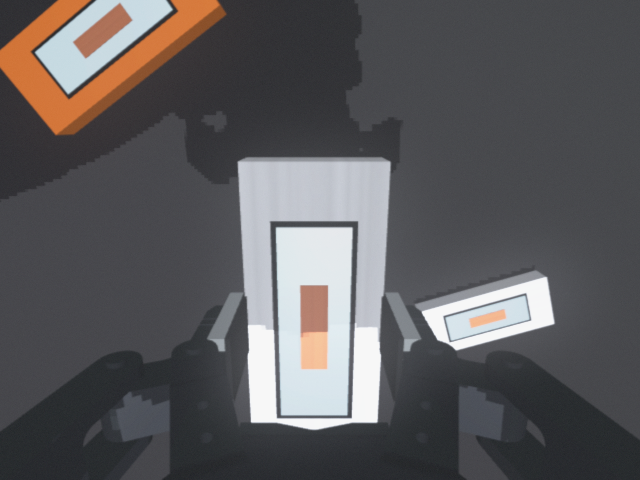

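The carrier is held centrally, with the slide side up and its far end at about px row 160.

```bash
cat >> h.py <<'E'
O=np.array([542.8,-188.0,103.5]); YAW=-0.183
def tgt(x,y,z): return O+SR(YAW)@np.array([x,y,z]), toolR(SR(YAW))
def st(s): # tcp in stage coords + rotation error deg (tool axes)
    q=s["tcp_rot"]; Rc=R.from_quat([q[1],q[2],q[3],q[0]])
    return np.round(SR(YAW).T@(s["tool_pos"]-O),2), np.round(np.degrees((R.from_matrix(toolR(SR(YAW))).inv()*Rc).as_rotvec()),2), np.round(SR(YAW).T@s["ft_force"],2)
E
python3 - <<'E'
from h import *
from bench import manip
s=manip.sense(); d=np.load("pics/w2.npz")
print(d["cam_to_world"].round(2).tolist()); print(ray(d,np.array([(239,161),(390,161.)]),124.7))
p,Rt=tgt(-12,13,67.6); print(p,delta(s,p,Rt))
E
```

```text
[[1.0, -0.02, -0.01, 556.89], [-0.03, -0.96, -0.28, 317.58], [-0.0, 0.28, -0.96, 255.0], [0.0, 0.0, 0.0, 1.0]]
[[532.35813611 307.1366023  124.7       ]
 [581.00846525 305.8834534  124.7       ]]
[ 513.40289366 -169.33870291  164.08321657] ('turn', array([-0.403, -0.029,  0.198]), 'then shift', array([-10.413,   1.22 ,  -0.933]), '| shift first', array([-10.423,  -0.767,  -1.247]))
```

Call:
servo_tool(
  plan=[
    [-1, [0, 0, -0.4], [0, 0, 0]],
    [-1, [0, 0, -0.7], [0, 0, 0]],
    [-1, [-0.3, 0, -0.7], [0, 0, 0]],
    [-1, [-0.6, -0.06, -0.5], [0, 0, 0]],
    [-1, [-0.8, -0.06, 0], [0, 0, 0]],
    [-1, [-0.9, -0.08, 0], [0, 0, 0]],
    [-1, [-0.9, -0.08, 0], [0, 0, 0]],
    [-1, [-0.9, -0.08, 0], [0, 0, 0]],
    [-1, [-0.9, -0.08, 0], [0, 0, 0]],
    [-1, [-0.9, -0.08, 0], [0, 0, 0]],
  ],
)

```text
time_s: 7.65
tool_pos: [527.2, -1.6, 205.2]
tcp_rot: [-0.001, 0.716, 0.698, -0.001]
ft_force: [1.2, 0.7, -2.9]
width: 0.565
finger_force: 42.4
```

Call:
servo_tool(
  plan=[
    [-1, [-0.9, -0.08, 0], [0, 0, 0]],
    [-1, [-0.9, -0.08, 0], [0, 0, 0]],
    [-1, [-0.9, -0.08, 0], [0, 0, 0]],
    [-1, [-0.7, -0.08, 0], [0, 0, 0]],
    [-1, [-0.5, 0, 0], [-0.08, -0.006, 0.04]],
    [-1, [-0.2, 0, 0], [-0.08, -0.006, 0.04]],
    [-1, [0, 0, 0], [-0.08, -0.006, 0.04]],
    [-1, [0, 0, 0], [-0.08, -0.006, 0.04]],
    [-1, [0, 0, 0], [-0.083, -0.005, 0.038]],
    [-1, [0, 0, 0], [0, 0, 0]],
  ],
)

```text
time_s: 8.65
tool_pos: [507.3, -162.7, 203.9]
tcp_rot: [0.118, 0.76, 0.632, 0.1]
ft_force: [-0.2, 0.3, -3.9]
width: 0.571
finger_force: 42.8
```

```bash
python3 - <<'E'
from h import *
from bench import manip,eyes
d=eyes.camera("top"); np.savez("pics/t3.npz",**d); cv2.imwrite("pics/t3.png",cv2.resize(d["frame"][180:320,350:530,::-1],(720,560),interpolation=cv2.INTER_CUBIC))
s=manip.sense(); print(s["time_s"],s["width"],st(s)); print(delta(s,*tgt(-12,13,27.6)))
E
```

```text
8.7 0.5743033660090291 (array([ -4.82,  18.27, 108.28]), array([0.18, 0.13, 0.02]), array([-0.76,  0.21, -2.77]))
('turn', array([-0.004, -0.003, -0.   ]), 'then shift', array([-0.132, -0.18 ,  2.017]), '| shift first', array([-0.136, -0.173,  2.017]))
```

View pics/t3.png

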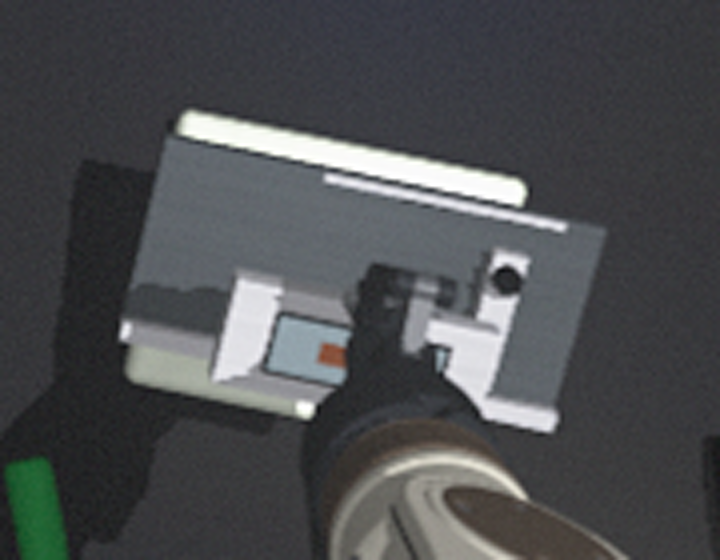

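The carrier hangs parallel above the stage, with the stop at crop px (500,320) to its right. I'll descend now.

Call:
servo_tool(
  plan=[
    [-1, [-0.07, -0.09, 0.3], [0, 0, 0]],
    [-1, [-0.07, -0.09, 0.4], [0, 0, 0]],
    [-1, [0, 0, 0.5], [0, 0, 0]],
    [-1, [0, 0, 0.4], [0, 0, 0]],
    [-1, [0, 0, 0.25], [0, 0, 0]],
    [-1, [0, 0, 0.15], [0, 0, 0]],
    [-1, [0, 0, 0], [0, 0, 0]],
    [-1, [0, 0, 0], [0, 0, 0]],
  ],
)

```text
time_s: 9.5
tool_pos: [528.6, -172.6, 129.4]
tcp_rot: [0.121, 0.759, 0.632, 0.102]
ft_force: [0.3, 0.3, -3.0]
width: 0.573
finger_force: 42.8
```

```bash
python3 - <<'E'
from h import *
from bench import manip,eyes
s=manip.sense(); print(s["time_s"],s["width"],st(s)); print(delta(s,*tgt(-12,13,11.6)))
d=eyes.camera("scene"); np.savez("pics/s4.npz",**d); cv2.imwrite("pics/s4.png",cv2.resize(d["frame"][150:240,210:330,::-1],(800,600),interpolation=cv2.INTER_CUBIC))
E
```

```text
9.5 0.5727613304053712 (array([-7.93, 12.53, 29.86]), array([-0.18,  0.09,  0.01]), array([-0.66,  0.4 , -2.9 ]))
('turn', array([ 0.004, -0.002, -0.   ]), 'then shift', array([ 0.012, -0.102,  0.456]), '| shift first', array([ 0.011, -0.103,  0.456]))
```

View pics/s4.png

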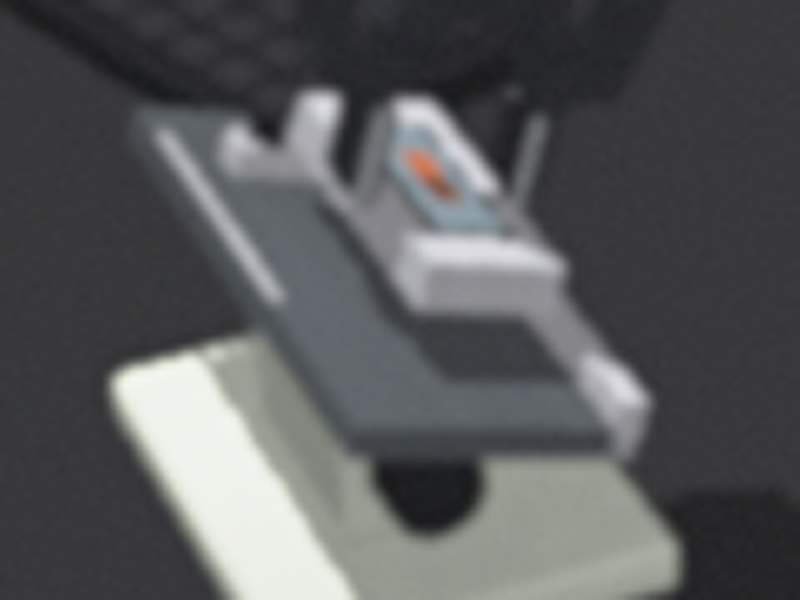

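The carrier is parallel to the stage. It is about 20 mm above it and clear of both ledge and stop. I'll lower it gently, feeling for contact.

Call:
servo_tool(
  plan=[
    [-1, [0, 0, 0.15], [0, 0, 0]],
    [-1, [0, 0, 0.15], [0, 0, 0]],
    [-1, [0, 0, 0.075], [0, 0, 0]],
    [-1, [0, 0, 0.05], [0, 0, 0]],
    [-1, [0, 0, 0], [0, 0, 0]],
    [-1, [0, 0, 0], [0, 0, 0]],
  ],
)

```text
time_s: 10.15
tool_pos: [533.4, -173.5, 112.9]
tcp_rot: [0.121, 0.759, 0.631, 0.102]
ft_force: [0.8, 0.3, -2.5]
width: 0.568
finger_force: 42.8
```

Call:
servo_tool(
  plan=[
    [-1, [0, 0, 0.025], [0, 0, 0]],
    [-1, [0, 0, 0.025], [0, 0, 0]],
    [-1, [0, 0, 0], [0, 0, 0]],
  ],
)

```text
time_s: 10.45
tool_pos: [534.0, -173.6, 111.0]
tcp_rot: [0.121, 0.759, 0.631, 0.102]
ft_force: [-0.1, -0.1, -3.3]
width: 0.569
finger_force: 42.8
```

```bash
cat > q.py <<'E'
from h import *
from bench import manip
s=manip.sense(); print(round(s["time_s"],2),"w",s["width"].round(3),"ff",round(s["finger_force"],1),"stage/rot/force",*st(s),"torque",(SR(YAW).T@s["torque"]).round(2))
E
python3 q.py
```

```text
Traceback (most recent call last):
  File "q.py", line 3, in <module>
    s=manip.sense(); print(round(s["time_s"],2),"w",s["width"].round(3),"ff",round(s["finger_force"],1),"stage/rot/force",*st(s),"torque",(SR(YAW).T@s["torque"]).round(2))
                                                    ^^^^^^^^^^^^^^^^
AttributeError: 'float' object has no attribute 'round'
```

Call:
servo_tool(
  plan=[
    [-1, [0, 0, 0.025], [0, 0, 0]],
    [-1, [0, 0, 0.025], [0, 0, 0]],
    [-1, [0, 0, 0], [0, 0, 0]],
  ],
)

```text
time_s: 10.75
tool_pos: [534.6, -173.7, 109.7]
tcp_rot: [0.121, 0.759, 0.631, 0.102]
ft_force: [-4.0, 1.0, 3.0]
width: 0.568
finger_force: 43.5
```

```bash
sed -i 's/s\["width"\].round(3)/round(s["width"],3)/' q.py; python3 q.py
```

```text
10.75 w 0.568 ff 43.5 stage/rot/force [-8.25 12.55  9.16] [-0.18  0.09  0.02] [-2.99  0.27  4.16] torque [ 0.13  0.99 -0.01]
```

Call:
servo_tool(
  plan=[
    [-1, [0, 0, -0.03], [0, 0, 0]],
    [-1, [0, -0.1, 0], [0, 0, 0]],
    [-1, [0, -0.075, 0], [0, 0, 0]],
    [-1, [0, -0.05, 0], [0, 0, 0]],
    [-1, [0, 0, 0], [0, 0, 0]],
  ],
)

```text
time_s: 11.25
tool_pos: [525.2, -171.9, 106.9]
tcp_rot: [0.12, 0.759, 0.631, 0.101]
ft_force: [-0.7, 0.0, -3.6]
width: 0.575
finger_force: 42.8
```

```bash
python3 q.py
```

```text
11.25 w 0.575 ff 42.8 stage/rot/force [-18.22  12.62   9.54] [-0.1   0.1   0.03] [-1.74 -0.12 -3.18] torque [-0.    0.57 -0.01]
```

Call:
servo_tool(
  plan=[
    [-1, [0, -0.0125, 0], [0, 0, 0]],
    [-1, [0, -0.0125, 0], [0, 0, 0]],
    [-1, [0, 0, 0], [0, 0, 0]],
  ],
)

```text
time_s: 11.55
tool_pos: [525.0, -171.9, 107.1]
tcp_rot: [0.121, 0.759, 0.631, 0.102]
ft_force: [0.2, -0.3, -3.0]
width: 0.57
finger_force: 42.8
```

Call:
servo_tool(
  plan=[
    [-1, [0, -0.0125, 0], [0, 0, 0]],
    [-1, [0, -0.0125, 0], [0, 0, 0]],
    [-1, [0, 0, 0], [0, 0, 0]],
  ],
)

```text
time_s: 11.85
tool_pos: [523.9, -171.7, 106.8]
tcp_rot: [0.121, 0.759, 0.631, 0.102]
ft_force: [0.6, 0.4, -3.2]
width: 0.569
finger_force: 42.8
```

```bash
python3 q.py
```

```text
11.85 w 0.569 ff 42.8 stage/rot/force [-19.49  12.6    9.77] [-0.16  0.1   0.02] [-0.49  0.46 -3.2 ] torque [-0.02  0.53  0.03]
```

Call:
servo_tool(
  plan=[
    [-1, [0, -0.0125, 0], [0, 0, 0]],
    [-1, [0, -0.0125, 0], [0, 0, 0]],
    [-1, [0, 0, 0], [0, 0, 0]],
  ],
)

```text
time_s: 12.15
tool_pos: [523.6, -171.7, 106.9]
tcp_rot: [0.121, 0.759, 0.631, 0.102]
ft_force: [0.2, 0.6, -2.7]
width: 0.568
finger_force: 42.8
```

Call:
servo_tool(
  plan=[
    [-1, [0, -0.0125, 0], [0, 0, 0]],
    [-1, [0, -0.0125, 0], [0, 0, 0]],
    [-1, [0, 0, 0], [0, 0, 0]],
  ],
)

```text
time_s: 12.45
tool_pos: [523.5, -171.7, 107.1]
tcp_rot: [0.122, 0.759, 0.631, 0.103]
ft_force: [4.4, -1.5, -4.6]
width: 0.567
finger_force: 42.7
```

```bash
python3 q.py
```

```text
12.45 w 0.567 ff 42.7 stage/rot/force [-19.78  12.56  10.2 ] [-0.34  0.1  -0.  ] [ 2.94 -0.72 -5.75] torque [ 0.06 -0.51  0.15]
```

Ledge felt at the expected place. I'll back off 1 mm and approach the stop.

Call:
servo_tool(
  plan=[
    [-1, [0, 0.02, 0], [0, 0, 0]],
    [-1, [-0.06, 0, 0], [0, 0, 0]],
    [-1, [-0.06, 0, 0], [0, 0, 0]],
    [-1, [-0.04, 0, 0], [0, 0, 0]],
    [-1, [0, 0, 0], [0, 0, 0]],
    [-1, [0, 0, 0], [0, 0, 0]],
  ],
)

```text
time_s: 13.05
tool_pos: [522.3, -178.1, 106.9]
tcp_rot: [0.121, 0.759, 0.631, 0.102]
ft_force: [4.9, 0.3, -1.9]
width: 0.57
finger_force: 42.8
```

```bash
python3 q.py
```

```text
13.05 w 0.57 ff 42.8 stage/rot/force [-19.8    5.98  10.02] [-0.25  0.09  0.02] [ 3.92  1.21 -3.32] torque [ 0.29 -0.56  0.18]
```

Call:
servo_tool(
  plan=[
    [-1, [0, 0.025, 0], [0, 0, 0]],
    [-1, [-0.01, 0, 0], [0, 0, 0]],
    [-1, [0, 0, 0], [0, 0, 0]],
  ],
)

```text
time_s: 13.35
tool_pos: [522.4, -178.4, 106.7]
tcp_rot: [0.121, 0.759, 0.631, 0.102]
ft_force: [3.5, 0.8, -1.4]
width: 0.573
finger_force: 42.9
```

Call:
servo_tool(
  plan=[
    [-1, [-0.01, 0, 0], [0, 0, 0]],
    [-1, [-0.01, 0, 0], [0, 0, 0]],
    [-1, [0, 0, 0], [0, 0, 0]],
  ],
)

```text
time_s: 13.65
tool_pos: [522.3, -179.2, 106.6]
tcp_rot: [0.121, 0.759, 0.631, 0.102]
ft_force: [3.7, 0.8, -1.9]
width: 0.57
finger_force: 42.8
```

Call:
servo_tool(
  plan=[
    [-1, [-0.01, 0, 0], [0, 0, 0]],
    [-1, [-0.01, 0, 0], [0, 0, 0]],
    [-1, [0, 0, 0], [0, 0, 0]],
  ],
)

```text
time_s: 13.95
tool_pos: [522.1, -180.0, 106.6]
tcp_rot: [0.121, 0.759, 0.631, 0.101]
ft_force: [3.0, 0.5, -2.6]
width: 0.571
finger_force: 42.8
```

```bash
python3 q.py
```

```text
13.95 w 0.571 ff 42.8 stage/rot/force [-19.75   4.12   9.73] [-0.15  0.09  0.03] [ 1.96  1.06 -3.34] torque [ 0.32 -0.22  0.14]
```

Call:
servo_tool(
  plan=[
    [-1, [-0.01, 0.015, 0], [0, 0, 0]],
    [-1, [0, 0, 0], [0, 0, 0]],
  ],
)

```text
time_s: 14.15
tool_pos: [522.2, -180.0, 106.5]
tcp_rot: [0.12, 0.759, 0.632, 0.101]
ft_force: [2.6, 2.3, -1.9]
width: 0.567
finger_force: 42.9
```

```bash
python3 q.py
```

```text
14.15 w 0.567 ff 42.9 stage/rot/force [-19.71   4.08   9.58] [-0.09  0.13  0.03] [ 1.49  2.73 -2.48] torque [0.54 0.1  0.12]
```

Call:
servo_tool(
  plan=[
    [-1, [0, 0, 0.015], [0, 0, 0]],
    [-1, [0, 0, 0.015], [0, 0, 0]],
    [-1, [0, 0, 0], [0, 0, 0]],
  ],
)

```text
time_s: 14.45
tool_pos: [522.4, -180.1, 106.1]
tcp_rot: [0.12, 0.759, 0.632, 0.101]
ft_force: [-2.2, 3.8, 5.6]
width: 0.571
finger_force: 43.7
```

```bash
python3 q.py
```

```text
14.45 w 0.571 ff 43.7 stage/rot/force [-19.66   4.05   9.13] [-0.11  0.12  0.02] [-1.03  3.31  6.17] torque [0.69 0.84 0.11]
```

Seated on stage, ledge and stop with light forces. Releasing slowly.

Call:
servo_tool(
  plan=[
    [0.18, [0, 0, -0.01], [0, 0, 0]],
    [0.22, [0, 0, -0.01], [0, 0, 0]],
    [0.26, [0, 0, 0], [0, 0, 0]],
    [0.3, [0, 0, 0], [0, 0, 0]],
    [0.4, [0, 0, 0], [0, 0, 0]],
    [0.4, [0, 0, 0], [0, 0, 0]],
    [0.4, [0, 0, 0], [0, 0, 0]],
  ],
  newtons=20,
)

```text
time_s: 15.15
tool_pos: [522.9, -180.5, 106.5]
tcp_rot: [0.121, 0.759, 0.631, 0.102]
ft_force: [0.2, 0.3, 0.2]
width: 0.698
finger_force: 0.0
```

```bash
python3 q.py
```

```text
15.15 w 0.698 ff 0.0 stage/rot/force [-19.     3.73   9.34] [-0.16  0.09  0.03] [0.22 0.29 0.16] torque [-0.03  0.3   0.04]
```

Call:
servo_tool(
  plan=[
    [0.4, [0, -0.05, 0], [0, 0, 0]],
    [0.4, [0, -0.05, 0], [0, 0, 0]],
    [0.4, [0, -0.025, 0], [0, 0, 0]],
    [0.4, [0, 0, 0], [0, 0, 0]],
  ],
)

```text
time_s: 15.55
tool_pos: [517.9, -179.5, 104.9]
tcp_rot: [0.121, 0.759, 0.631, 0.102]
ft_force: [-0.5, -0.7, -0.5]
width: 0.702
finger_force: 0.0
```

```bash
python3 q.py
```

```text
15.55 w 0.702 ff 0.0 stage/rot/force [-24.34   3.82   9.33] [-0.15  0.1   0.03] [-0.46 -0.74 -0.33] torque [0.06 0.31 0.02]
```

Call:
servo_tool(
  plan=[
    [0.4, [0, -0.015, 0], [0, 0, 0]],
    [0.4, [0, -0.015, 0], [0, 0, 0]],
    [0.4, [0, 0, 0], [0, 0, 0]],
  ],
)

```text
time_s: 15.85
tool_pos: [517.6, -179.5, 104.9]
tcp_rot: [0.121, 0.759, 0.631, 0.102]
ft_force: [1.1, -0.8, 0.2]
width: 0.699
finger_force: 0.6
```

Call:
servo_tool(
  plan=[
    [0.4, [0, -0.015, 0], [0, 0, 0]],
    [0.4, [0, 0, 0], [0, 0, 0]],
  ],
)

```text
time_s: 16.05
tool_pos: [517.4, -179.5, 105.0]
tcp_rot: [0.122, 0.759, 0.631, 0.102]
ft_force: [3.2, 0.2, 0.0]
width: 0.702
finger_force: 1.5
```

```bash
python3 q.py
```

```text
16.05 w 0.702 ff 1.5 stage/rot/force [-24.72   3.74   9.62] [-0.28  0.09  0.01] [ 3.01  0.76 -0.95] torque [ 0.06 -0.25  0.03]
```

Call:
servo_tool(
  plan=[
    [0.4, [0, -0.02, 0], [0, 0, 0]],
    [0.4, [0, 0, 0], [0, 0, 0]],
  ],
)

```text
time_s: 16.25
tool_pos: [517.3, -179.5, 105.2]
tcp_rot: [0.122, 0.759, 0.631, 0.103]
ft_force: [5.2, -0.7, 1.0]
width: 0.698
finger_force: 2.6
```

Call:
servo_tool(
  plan=[
    [0.4, [0, 0.08, 0], [0, 0, 0]],
    [0.4, [0, 0.075, 0], [0, 0, 0]],
    [0.4, [0, 0, -0.1], [0, 0, 0]],
    [0.4, [0, 0, -0.5], [0, 0, 0]],
    [0.4, [0, 0, -0.6], [0, 0, 0]],
    [-1, [0.6, 0, 0], [0, 0, 0]],
    [-1, [0.7, 0, 0], [0, 0, 0]],
    [-1, [0.7, 0, 0], [0, 0, 0]],
    [-1, [0, 0, 0], [0, 0, 0]],
    [-1, [0, 0, 0], [0, 0, 0]],
  ],
)

```text
time_s: 17.25
tool_pos: [520.8, -98.4, 151.6]
tcp_rot: [0.12, 0.759, 0.632, 0.101]
ft_force: [-0.2, -0.4, 0.3]
width: -0.002
finger_force: 0.0
```

```bash
python3 q.py; python3 - <<'E'
from h import *
from bench import manip,eyes
d=eyes.camera("scene"); np.savez("pics/s5.npz",**d); a=cv2.resize(d["frame"][150:240,210:330,::-1],(400,300),interpolation=cv2.INTER_CUBIC)
d=eyes.camera("top"); np.savez("pics/t5.npz",**d); b=cv2.resize(d["frame"][205:295,390:510,::-1],(400,300),interpolation=cv2.INTER_CUBIC)
d=eyes.camera("wrist"); np.savez("pics/w5.npz",**d); c=cv2.resize(d["frame"][:,:,::-1],(400,300))
cv2.imwrite("pics/m5.png",np.vstack([np.hstack([a,b]),np.hstack([c,c*0])]))
E
```

```text
17.25 w -0.002 ff 0.0 stage/rot/force [-21.15  84.07  57.49] [-0.1   0.09 -0.06] [-0.03 -0.39  0.28] torque [-0.01  0.38  0.04]
```

View pics/m5.png

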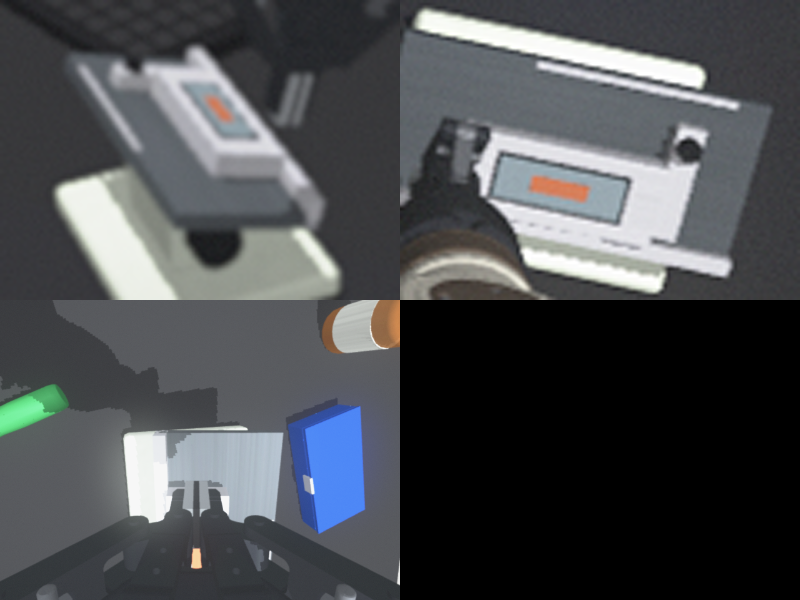

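The carrier sits in the corner: scene panel px (215,120), top panel px (590,190). I'll lightly nudge its free end to make sure it's flush with the stop.

Call:
servo_tool(
  plan=[
    [-1, [0, 0, 0.3], [0, 0, 0]],
    [-1, [0, 0, 0.4], [0, 0, 0]],
    [-1, [0, 0, 0.3], [0, 0, 0]],
    [-1, [0, 0, 0.15], [0, 0, 0]],
    [-1, [0, 0, 0], [0, 0, 0]],
    [-1, [-0.1, 0, 0], [0, 0, 0]],
    [-1, [-0.05, 0, 0], [0, 0, 0]],
    [-1, [0, 0, 0], [0, 0, 0]],
  ],
)

```text
time_s: 18.2
tool_pos: [534.8, -107.8, 108.9]
tcp_rot: [0.121, 0.759, 0.631, 0.102]
ft_force: [-0.5, -0.2, -0.4]
width: -0.003
finger_force: 0.0
```

```bash
python3 q.py
```

```text
18.2 w -0.003 ff 0.0 stage/rot/force [-19.75  77.39  12.05] [-0.24  0.08  0.05] [-0.5  -0.27 -0.21] torque [ 0.01  0.34 -0.03]
```

Call:
servo_tool(
  plan=[
    [-1, [-0.025, 0, 0], [0, 0, 0]],
    [-1, [-0.0125, 0, 0], [0, 0, 0]],
    [-1, [0, 0, 0], [0, 0, 0]],
  ],
)

```text
time_s: 18.5
tool_pos: [534.2, -108.9, 108.4]
tcp_rot: [0.121, 0.759, 0.631, 0.102]
ft_force: [-0.2, -0.6, -1.5]
width: -0.003
finger_force: 0.0
```

Call:
servo_tool(
  plan=[
    [-1, [-0.0125, 0, 0], [0, 0, 0]],
    [-1, [-0.0125, 0, 0], [0, 0, 0]],
    [-1, [0, 0, 0], [0, 0, 0]],
  ],
)

```text
time_s: 18.8
tool_pos: [534.0, -109.8, 108.1]
tcp_rot: [0.121, 0.759, 0.631, 0.102]
ft_force: [-0.9, -0.4, -1.0]
width: -0.003
finger_force: 0.0
```

Call:
servo_tool(
  plan=[
    [-1, [-0.0125, 0, 0], [0, 0, 0]],
    [-1, [0, 0, 0], [0, 0, 0]],
  ],
)

```text
time_s: 19.0
tool_pos: [533.9, -110.3, 108.1]
tcp_rot: [0.121, 0.759, 0.631, 0.102]
ft_force: [0.3, 0.1, -0.4]
width: 0.003
finger_force: 0.0
```

```bash
python3 q.py
```

```text
19.0 w 0.003 ff 0.0 stage/rot/force [-20.37  74.73  11.49] [-0.16  0.09  0.03] [ 0.18  0.11 -0.44] torque [-0.01  0.32  0.03]
```

Call:
servo_tool(
  plan=[
    [-1, [-0.0125, 0, 0], [0, 0, 0]],
    [-1, [0, 0, 0], [0, 0, 0]],
  ],
)

```text
time_s: 19.2
tool_pos: [533.8, -110.8, 108.1]
tcp_rot: [0.121, 0.759, 0.631, 0.102]
ft_force: [-0.3, -0.5, -0.1]
width: -0.002
finger_force: 0.0
```

Call:
servo_tool(
  plan=[
    [-1, [-0.0125, 0, 0], [0, 0, 0]],
    [-1, [0, 0, 0], [0, 0, 0]],
  ],
)

```text
time_s: 19.4
tool_pos: [533.7, -111.1, 108.1]
tcp_rot: [0.121, 0.759, 0.632, 0.102]
ft_force: [-0.2, 0.6, -0.6]
width: 0.002
finger_force: 0.3
```

```bash
python3 q.py
```

```text
19.4 w 0.002 ff 0.3 stage/rot/force [-20.36  73.91  11.5 ] [-0.17  0.12  0.02] [-0.49  0.56 -0.42] torque [ 0.14  0.32 -0.  ]
```

Call:
servo_tool(
  plan=[
    [-1, [-0.01, 0, 0], [0, 0, 0]],
    [-1, [0, 0, 0], [0, 0, 0]],
  ],
)

```text
time_s: 19.6
tool_pos: [533.7, -111.2, 108.1]
tcp_rot: [0.12, 0.759, 0.632, 0.102]
ft_force: [0.8, 1.5, 0.1]
width: 0.002
finger_force: 1.2
```

Call:
servo_tool(
  plan=[
    [-1, [-0.01, 0, 0], [0, 0, 0]],
    [-1, [0, 0, 0], [0, 0, 0]],
  ],
)

```text
time_s: 19.8
tool_pos: [533.7, -111.3, 108.1]
tcp_rot: [0.12, 0.759, 0.632, 0.102]
ft_force: [1.0, 5.1, 0.7]
width: -0.002
finger_force: 2.4
```

```bash
python3 q.py
```

```text
19.8 w -0.002 ff 2.4 stage/rot/force [-20.37  73.8   11.5 ] [-0.17  0.2  -0.01] [0.33 5.19 0.68] torque [0.95 0.28 0.03]
```

Flush against the stop: 5 N with no movement. Retreating.

Call:
servo_tool(
  plan=[
    [-1, [0.05, 0, 0], [0, 0, 0]],
    [-1, [0.2, 0, 0], [0, 0, 0]],
    [-1, [0.2, 0, -0.3], [0, 0, 0]],
    [-1, [0.2, 0, -0.6], [0, 0, 0]],
    [-1, [0.5, 0, -0.8], [0, 0, 0]],
    [-1, [0.6, -0.3, -0.8], [0, 0, 0]],
    [-1, [0.8, -0.5, -0.3], [0, 0, 0]],
    [-1, [0.8, -0.5, 0], [0, 0, 0]],
    [-1, [0.5, -0.5, 0], [0, 0, 0]],
    [-1, [0, 0, 0], [0, 0, 0]],
  ],
)

```text
time_s: 20.8
tool_pos: [457.5, 60.4, 192.3]
tcp_rot: [0.12, 0.758, 0.633, 0.101]
ft_force: [0.0, 0.2, 0.4]
width: -0.005
finger_force: 0.0
```

```bash
python3 - <<'E'
from h import *
from bench import manip,eyes
d=eyes.camera("scene"); np.savez("pics/s6.npz",**d); a=cv2.resize(d["frame"][155:229,220:320,::-1],(400,296),interpolation=cv2.INTER_CUBIC)
d=eyes.camera("top"); np.savez("pics/t6.npz",**d); b=cv2.resize(d["frame"][205:295,380:510,::-1],(800,554),interpolation=cv2.INTER_CUBIC)
# predicted carrier top outline and stop face before/after
P=np.array([(-45,-56.5,19.5),(-45,63.5,19.5),(5,63.5,19.5),(5,-56.5,19.5)])@SR(YAW).T+O
print(proj(d,P).round(1).tolist())
g0=np.load("pics/top0.npz")["frame"]; print("stop screw/bar diff", np.abs(d["frame"][235:285,465:500].astype(int)-g0[235:285,465:500]).mean())
cv2.imwrite("pics/s6.png",cv2.resize(a,(800,592),interpolation=cv2.INTER_CUBIC)); cv2.imwrite("pics/t6.png",b)
E
```

```text
[[463.8, 278.9], [404.4, 266.2], [410.5, 242.6], [470.6, 255.4]]
stop screw/bar diff 6.551809523809524
```

View pics/t6.png

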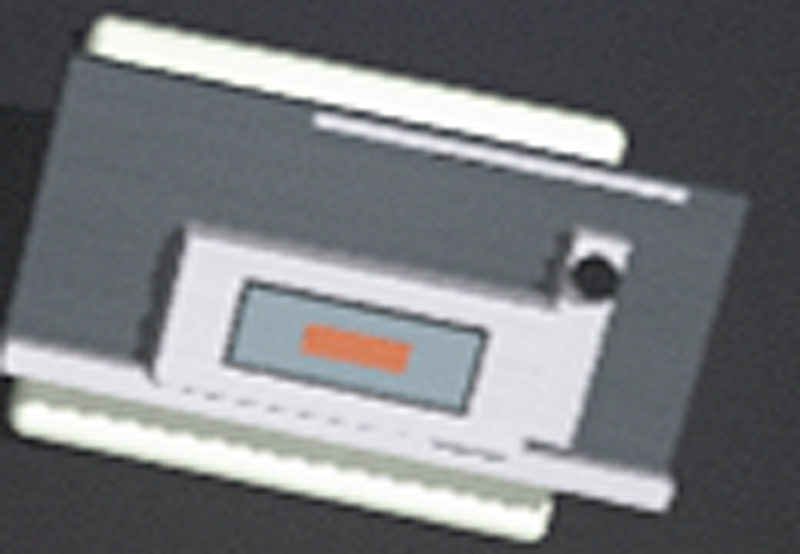

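View pics/s6.png

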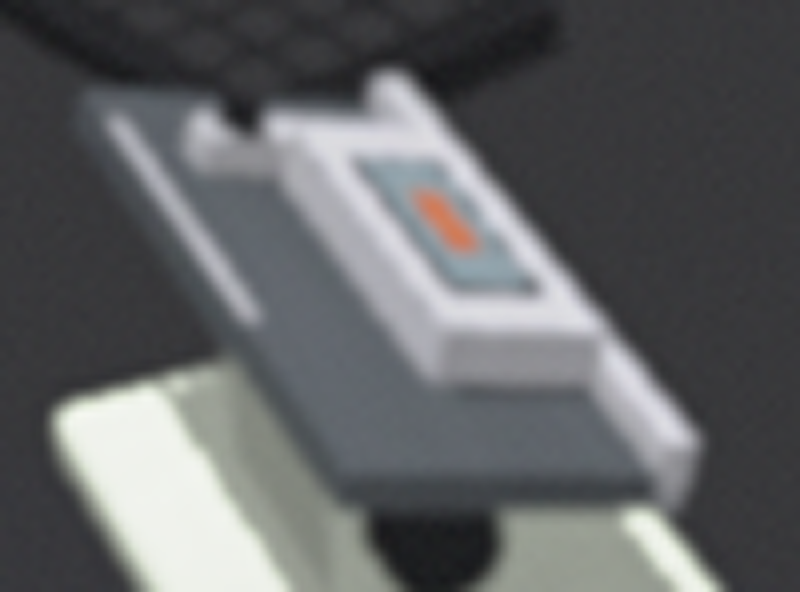

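The carrier looks seated in the corner, slide up (top crop px 155–570). I'll check its squareness numerically.

```bash
python3 - <<'E'
from h import *
from bench import eyes
F=[];
for _ in range(8): d=eyes.camera("top"); F.append(d["frame"].astype(float).mean(2))
g=np.mean(F,0); x0,y0=380,205
tc=lambda p:np.array(p)/(800/130.)+[x0,y0]
def edge(a,b,n=60,h=2.5,m=0.12):
    a,b=tc(a),tc(b); t=(b-a)/np.linalg.norm(b-a); nn=np.array([-t[1],t[0]]); s=np.arange(-h,h+.01,.1); out=[]
    for u in np.linspace(m,1-m,n):
        q=a+u*(b-a)+s[:,None]*nn; v=cv2.remap(g.astype(np.float32),q[:,:1].astype(np.float32),q[:,1:].astype(np.float32),1)[:,0]
        w=np.abs(np.gradient(v)); w=w*(w>.4*w.max()); out.append(a+u*(b-a)+(w@s/w.sum())*nn)
    out=np.array(out); vx,vy,cx,cy=cv2.fitLine(out.astype(np.float32),cv2.DIST_HUBER,0,.01,.01).ravel()
    res=np.std((out-[cx,cy])@[-vy,vx]); return (np.array([cx,cy]),np.array([vx,vy])*np.sign(vx),res)
def sl(e,zst):
    c,v,_=e; M=d["cam_to_world"]; n=SR(YAW)[:,2]; X=[]
    for uv in (c-20*v,c+20*v):
        r=M[:3,:3]@[(uv[0]-d["cx"])/d["fx"],(uv[1]-d["cy"])/d["fy"],1]; o=O+zst*n
        X.append(SR(YAW).T@(M[:3,3]+r*(n@(o-M[:3,3]))/(n@r)-O))
    X=np.array(X); k=X[1]-X[0]; return X.mean(0).round(1), np.degrees(np.arctan2(k[0],-k[1])).round(2)
for nm,a,b,z in [("ledge outer",(20,374),(650,506),10),("stage top right",(320,125),(680,196),1),("stage top edge left",(85,58),(300,105),0),
  ("carrier upper",(200,234),(540,298),19.5),("glass up",(255,284),(480,329),19.5),("glass low",(235,366),(460,411),19.5)]:
    e=edge(a,b); print(nm,"res",round(e[2],3),*sl(e,z))
E
```

```text
ledge outer res 0.368 [-55.9  10.   10. ] 0.24
stage top right res 0.094 [ 46.3 -41.9   1. ] 0.54
stage top edge left res 0.167 [51.6 63.9  0. ] 0.38
carrier upper res 0.113 [ 6.3  4.7 19.5] 0.13
glass up res 0.223 [-6.   0.3 19.5] 0.03
glass low res 0.174 [-35.6   1.2  19.5] 0.11
```

Possible residual 0.2–0.3°, near the noise. There's plenty of time, so I'll press gently down-slope near each end with shut fingers.

```bash
python3 q.py; python3 - <<'E'
from h import *
from bench import manip
s=manip.sense(); print(delta(s,*tgt(28,40,50)))
E
```

```text
21.3 w -0.001 ff 0.0 stage/rot/force [-92.27 226.24 123.42] [-0.16  0.06  0.1 ] [ 0.32 -0.34 -1.34] torque [-0.03  0.35  0.04]
('turn', array([ 0.004, -0.001, -0.002]), 'then shift', array([-4.656,  3.007,  1.836]), '| shift first', array([-4.653,  3.01 ,  1.839]))
```

Call:
servo_tool(
  plan=[
    [-1, [-0.5, 0.4, 0], [0, 0, 0]],
    [-1, [-0.8, 0.6, 0], [0, 0, 0]],
    [-1, [-0.8, 0.6, 0], [0, 0, 0]],
    [-1, [-0.8, 0.6, 0.2], [0, 0, 0]],
    [-1, [-0.8, 0.5, 0.4], [0, 0, 0]],
    [-1, [-0.6, 0.3, 0.5], [0, 0, 0]],
    [-1, [-0.35, 0, 0.4], [0, 0, 0]],
    [-1, [0, 0, 0.3], [0, 0, 0]],
    [-1, [0, 0, 0], [0, 0, 0]],
    [-1, [0, 0, 0], [0, 0, 0]],
  ],
)

```text
time_s: 22.3
tool_pos: [560.1, -148.9, 160.9]
tcp_rot: [0.12, 0.759, 0.632, 0.102]
ft_force: [-1.1, -0.5, 0.3]
width: -0.001
finger_force: 0.0
```

```bash
python3 q.py
```

```text
22.3 w -0.001 ff 0.0 stage/rot/force [27.14 41.61 51.54] [-0.12  0.13 -0.01] [-0.85 -0.66  0.61] torque [ 0.01  0.29 -0.07]
```

Call:
servo_tool(
  plan=[
    [-1, [0, 0, 0.3], [0, 0, 0]],
    [-1, [0, 0, 0.35], [0, 0, 0]],
    [-1, [0, 0, 0.2], [0, 0, 0]],
    [-1, [0, 0, 0.13], [0, 0, 0]],
    [-1, [0, -0.1, 0], [0, 0, 0]],
    [-1, [0, 0, 0], [0, 0, 0]],
  ],
)

```text
time_s: 22.9
tool_pos: [568.0, -150.8, 122.4]
tcp_rot: [0.12, 0.759, 0.632, 0.101]
ft_force: [0.5, 0.6, 0.4]
width: -0.002
finger_force: 0.0
```

Call:
servo_tool(
  plan=[
    [-1, [0, -0.025, 0], [0, 0, 0]],
    [-1, [0, -0.02, 0], [0, 0, 0]],
    [-1, [0, 0, 0], [0, 0, 0]],
  ],
)

```text
time_s: 23.2
tool_pos: [567.0, -150.9, 122.4]
tcp_rot: [0.121, 0.759, 0.631, 0.102]
ft_force: [-0.2, -0.4, 0.3]
width: 0.001
finger_force: 0.0
```

```bash
python3 q.py
```

```text
23.2 w 0.001 ff 0.0 stage/rot/force [22.01 40.88 12.73] [-0.2   0.09  0.03] [-0.01 -0.44  0.31] torque [-0.08  0.28  0.02]
```

Call:
servo_tool(
  plan=[
    [-1, [0, -0.02, 0], [0, 0, 0]],
    [-1, [0, -0.02, 0], [0, 0, 0]],
    [-1, [0, 0, 0], [0, 0, 0]],
  ],
)

```text
time_s: 23.5
tool_pos: [565.3, -150.5, 121.4]
tcp_rot: [0.121, 0.759, 0.631, 0.102]
ft_force: [0.2, -0.1, -0.1]
width: 0.0
finger_force: 0.0
```

Call:
servo_tool(
  plan=[
    [-1, [0, -0.015, 0], [0, 0, 0]],
    [-1, [0, -0.015, 0], [0, 0, 0]],
    [-1, [0, 0, 0], [0, 0, 0]],
  ],
)

```text
time_s: 23.8
tool_pos: [564.2, -150.3, 121.0]
tcp_rot: [0.121, 0.759, 0.631, 0.102]
ft_force: [0.6, 0.1, -0.4]
width: -0.002
finger_force: 0.0
```

```bash
python3 q.py
```

```text
23.8 w -0.002 ff 0.0 stage/rot/force [18.86 40.94 12.3 ] [-0.15  0.09  0.03] [ 0.44  0.23 -0.51] torque [-0.05  0.23  0.04]
```

Call:
servo_tool(
  plan=[
    [-1, [0, -0.015, 0], [0, 0, 0]],
    [-1, [0, 0, 0], [0, 0, 0]],
  ],
)

```text
time_s: 24.0
tool_pos: [563.6, -150.2, 120.9]
tcp_rot: [0.121, 0.759, 0.631, 0.102]
ft_force: [-0.6, 0.4, 0.4]
width: 0.0
finger_force: 0.0
```

Call:
servo_tool(
  plan=[
    [-1, [0, -0.015, 0], [0, 0, 0]],
    [-1, [0, 0, 0], [0, 0, 0]],
  ],
)

```text
time_s: 24.2
tool_pos: [563.1, -150.1, 120.7]
tcp_rot: [0.121, 0.759, 0.631, 0.102]
ft_force: [0.1, -0.1, 0.2]
width: -0.004
finger_force: 0.0
```

Call:
servo_tool(
  plan=[
    [-1, [0, -0.015, 0], [0, 0, 0]],
    [-1, [0, 0, 0], [0, 0, 0]],
  ],
)

```text
time_s: 24.4
tool_pos: [562.5, -150.0, 120.5]
tcp_rot: [0.121, 0.759, 0.631, 0.102]
ft_force: [-0.3, 0.8, -0.6]
width: -0.002
finger_force: 0.0
```

```bash
python3 q.py
```

```text
24.4 w -0.002 ff 0.0 stage/rot/force [17.13 40.98 12.34] [-0.16  0.1   0.02] [-0.57  0.71 -0.41] torque [0.01 0.34 0.05]
```

Call:
servo_tool(
  plan=[
    [-1, [0, -0.015, 0], [0, 0, 0]],
    [-1, [0, -0.015, 0], [0, 0, 0]],
    [-1, [0, 0, 0], [0, 0, 0]],
  ],
)

```text
time_s: 24.7
tool_pos: [562.1, -150.0, 120.7]
tcp_rot: [0.121, 0.759, 0.631, 0.102]
ft_force: [2.2, -0.3, 0.3]
width: 0.002
finger_force: 0.8
```

Call:
servo_tool(
  plan=[
    [-1, [0, -0.015, 0], [0, 0, 0]],
    [-1, [0, -0.01, 0], [0, 0, 0]],
    [-1, [0, 0, 0], [0, 0, 0]],
  ],
)

```text
time_s: 25.0
tool_pos: [561.8, -149.9, 120.8]
tcp_rot: [0.122, 0.759, 0.631, 0.102]
ft_force: [4.3, -1.1, -0.1]
width: 0.004
finger_force: 2.0
```

```bash
python3 q.py
```

```text
25.0 w 0.004 ff 2.0 stage/rot/force [16.56 40.93 12.82] [-0.33  0.09  0.02] [ 4.17 -0.31 -1.5 ] torque [ 0.09 -0.68 -0.  ]
```

Call:
servo_tool(
  plan=[
    [-1, [0, 0.1, 0], [0, 0, 0]],
    [-1, [-0.4, 0, 0], [0, 0, 0]],
    [-1, [-0.6, 0, 0], [0, 0, 0]],
    [-1, [-0.5, 0, 0], [0, 0, 0]],
    [-1, [-0.15, 0, 0], [0, 0, 0]],
    [-1, [0, -0.05, 0], [0, 0, 0]],
    [-1, [0, 0, 0], [0, 0, 0]],
    [-1, [0, -0.015, 0], [0, 0, 0]],
    [-1, [0, -0.015, 0], [0, 0, 0]],
    [-1, [0, 0, 0], [0, 0, 0]],
  ],
)

```text
time_s: 26.0
tool_pos: [550.2, -214.2, 120.6]
tcp_rot: [0.121, 0.759, 0.632, 0.102]
ft_force: [3.3, -1.0, -0.0]
width: 0.001
finger_force: 1.7
```

```bash
python3 q.py
```

```text
26.0 w 0.001 ff 1.7 stage/rot/force [ 16.78 -24.45  12.55] [-0.27  0.11 -0.04] [ 3.24 -0.42 -1.1 ] torque [-0.1  -0.5  -0.03]
```

Both ends are equally firm against the ledge. Retreating and taking a last check.

Call:
servo_tool(
  plan=[
    [-1, [0, -0.01, 0], [0, 0, 0]],
    [-1, [0, 0.06, 0], [0, 0, 0]],
    [-1, [0, 0.15, 0], [0, 0, 0]],
    [-1, [0, 0, -0.3], [0, 0, 0]],
    [-1, [0, 0, -0.6], [0, 0, 0]],
    [-1, [0, 0, -0.8], [0, 0, 0]],
    [-1, [0.4, 0, -0.8], [0, 0, 0]],
    [-1, [0.8, 0, 0], [0, 0, 0]],
    [-1, [0.8, 0, 0], [0, 0, 0]],
    [-1, [0.8, 0, 0], [0, 0, 0]],
  ],
)

```text
time_s: 27.0
tool_pos: [545.7, -99.6, 218.6]
tcp_rot: [0.121, 0.76, 0.631, 0.101]
ft_force: [0.7, 0.4, -0.8]
width: 0.0
finger_force: 0.0
```

Call:
servo_tool(
  plan=[
    [-1, [0.8, -0.3, 0], [0, 0, 0]],
    [-1, [0.8, -0.5, 0], [0, 0, 0]],
    [-1, [0.8, -0.5, 0], [0, 0, 0]],
    [-1, [0.8, -0.3, 0], [0, 0, 0]],
    [-1, [0, 0, 0], [0, 0, 0]],
  ],
)

```text
time_s: 27.5
tool_pos: [507.9, 39.7, 197.5]
tcp_rot: [0.119, 0.758, 0.634, 0.101]
ft_force: [0.1, 0.6, 0.6]
width: -0.002
finger_force: 0.0
```

```bash
python3 - <<'E'
from h import *
from bench import manip,eyes
g=np.mean([eyes.camera("top")["frame"].astype(float) for _ in range(6)],0)
cv2.imwrite("pics/t7.png",cv2.resize(g[205:295,380:510,::-1].astype(np.uint8),(800,554),interpolation=cv2.INTER_CUBIC))
a=np.load("pics/t6.npz")["frame"].astype(float); g0=np.load("pics/top0.npz")["frame"].astype(float)
w=np.float32
f=lambda i,y,x:np.ascontiguousarray(i[y[0]:y[1],x[0]:x[1]].mean(2).astype(w))
print("screw shift vs start",cv2.matchTemplate(f(g0,(238,256),(466,488)),f(g,(240,254),(468,486)),5).round(3).tolist())
print("carrier shift vs t6",cv2.phaseCorrelate(f(a,(240,285),(400,475)),f(g,(240,285),(400,475))))
print("screw phase vs start",cv2.phaseCorrelate(f(g0,(238,256),(468,488)),f(g,(238,256),(468,488))))
E
```

```text
screw shift vs start [[0.3370000123977661, 0.39899998903274536, 0.42899999022483826, 0.35899999737739563, 0.20000000298023224], [0.5180000066757202, 0.7080000042915344, 0.8040000200271606, 0.6890000104904175, 0.4519999921321869], [0.5690000057220459, 0.8489999771118164, 0.9959999918937683, 0.8479999899864197, 0.5730000138282776], [0.41999998688697815, 0.6610000133514404, 0.7760000228881836, 0.6800000071525574, 0.49799999594688416], [0.12800000607967377, 0.2879999876022339, 0.36000001430511475, 0.33399999141693115, 0.28600001335144043]]
carrier shift vs t6 ((0.5056957826374955, 0.4793563963862262), 1.0105056121261031)
screw phase vs start ((-0.17988939852733843, 0.22373190040963564), 0.9278021454811096)
```

View pics/t7.png

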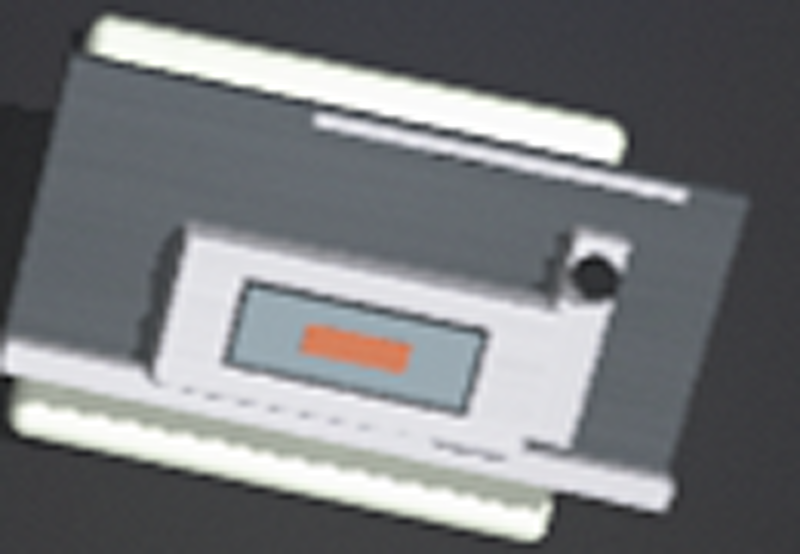

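The picture is the same as before the last presses: the carrier is square in the corner (px 155–570) and the stop hasn't moved (peak match at zero shift). Handing in.

```bash
python3 -c "
from bench import manip; print(manip.job_done())"
```

```text
the job is handed in; nothing more can be done
None
```

The carrier is set slide side up in the corner, flush to the ledge and the stop by feel. The stop shows no movement, the jar, slide box and screwdriver were left alone, and the job was handed in at about 28 s.

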